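Refit the spin basket's retaining cap on a mop bucket

ROBOT

A 6-joint arm with a two-finger parallel gripper is mounted at the origin on the work surface. World frame = base frame: x ahead of the robot, y to its left, z up, the work surface at z = 0. Lengths are in m, angles in degrees, forces in N, time in s.
With the tool pointing down it reaches from about 0.4 to 0.825 m from the base axis. Payload 7 kg.
Tool frame: the origin (TCP) lies at the very end of the fingers, on their centre line; the grasp point (between the pads) lies 19 mm behind it; x points along the fingers, y is the direction in which the jaws open and shut, and the axes are right-handed (so a half turn about x gives the same grasp; the last joint's range is limited). The gripper opens to 88 mm and grips with 3 to 60 N. Pads are 19 mm wide; open, the fingers measure 130 mm over their backs; the gripper's body (78 mm by 193 mm) begins 47 mm behind the grasp point.
Start: joints at [93.398, 20.546, 0.682, 0, -70.136, -16.507], TCP at [0.153, 0.657, 0.227] pointing down, gripper open.
Joint ranges: [-176.03, 176.03], [-82.01, 121.73], [-58.28, 71.71], [-173.87, 95.51], [-174.79, -0.11], [-173.66, 173.66]. Speed limits (degrees/s): [136.94, 136.94, 172.46, 180, 180, 180].

INTERFACE

Orientations are given as [roll, pitch, yaw] about the fixed x, y, z axes, in that order (R = Rz(yaw) Ry(pitch) Rx(roll)).
In Python, from plant import * gives the robot as it stands. The module is installed in compiled form; this text tells all that it offers.
- The arm moves only by the shell command python3 -m creep 'ROWS' [FORCE]. ROWS is a JSON object of lists of equal length, an entry for each row: "jaw": the closure, from -1 (fully open) to 1 (shut); "translation": the shift along the tool's x, y, z in m, a list of three; "roll": the turn about the tool's x in rad. A call has exactly 10 rows; each row shifts and turns the commanded pose from where the row before left it, along the tool's axes as they then stand; what a row does not reach is not made up. A row lasts 1/10 s, in which the tool goes at most 50 mm and 8.59 degrees, less where a joint would pass 70% of its speed; a pose out of reach is approached as far as the arm can. A call with a gripper value outside its range is refused whole. The fingers move at their own pace and stop on an object; FORCE is the grip in N (left out, the last holds). Time passes only in rows, so rows that do not move let the fingers close, or fill a call up. It gives the time, the measured TCP pose, the force and the opening at its end, in the units of the state.
- get_state(): the state, without advancing time (a new reading comes with each control period).
- capture(name): name is "scene" or "top" or "wrist"; returns a dict with "image" (384x512x3 uint8, red, green, blue), "fovy" (degrees; the focal length in pixels is half the picture's height over the tangent of half this angle, whatever the lens; pixels are square), "cx", "cy" (the principal point, pixels), "pose" (4x4, takes a point from camera to world coordinates); the wrist camera has in their place "tool_from_camera" (4x4, takes a point from camera to tool coordinates, whose origin is the TCP and whose axes are the tool frame's). Camera axes: x right, y up, looking along -z (the intrinsics and any distortion apply to the point x, -y, -z); pixel columns grow to the right and rows downward; lengths in m; the calibration is good to about 2 mm. A picture is of the moment at which its call begins: read the wrist's pose just before it. There is no depth.
- close_job(): hands the job in, once; it reports no verdict.
The state is a dict: "time_s": time; "joints": joint angles; "qd": joint speeds; "joint_torque": joint torques, N m; "tcp_pos": TCP position; "eef_rot": TCP orientation; "contact_force": force on the tool from outside, world axes, zero at the start; "moment": the same for the moment, N m; "gripper_width": finger opening in m.
Only numpy, scipy, OpenCV 4.12 (cv2) and the standard library are available. Lean on these libraries where they do the work, as an engineer would, in place of code of your own. Each camera call takes 0.05 s, during which the arm holds its last target.

TASK

The spin basket of the mop bucket has been washed and is back on its spindle, but its red retaining cap still lies on the blue lid. Set the cap squarely on the spindle and let go of it, then take it afresh and screw it clockwise, regripping between turns, until it is fully home. With the cap let go, give the basket a brisk push by hand so that it goes on spinning by itself, and leave the jar, the lint roller and the orange brush where they are.

Things in the scene. Friction and masses are not known exactly. Their poses are not given: they have to be found in the camera images.
- cap: red plastic retaining cap: ribbed round knob, 44 mm in diameter, 52 mm tall, 50 g, closed on top. Origin: centre of its lower edge; z up. Starts upright, open end down, on the blue lid. Right-hand thread: clockwise seen from above drives it down 6.6 mm a turn, lightly, and it comes up tight when home. Bore 46 mm deep: 33 mm wide below, 26 mm above; lugs from 5 mm up leave 25.8 mm free
- bucket: grey spin-mop bucket, 220 mm (its x) by 420 mm (its y), rim 204 mm above its underside; it is full and stands firm. Origin: centre of its underside; z up. Spindle and basket are on its +y half, centred at y = +105 mm; a flat blue lid, 236 mm in diameter, its top 212 mm above the underside, covers the -y half, centred at y = -105 mm
- spindle_home (a point): point on the axis of the fixed upright spindle, 168 mm above the bucket's underside: where the cap's origin is when it is fully home (lower edge 3 mm over the basket's hub, ceiling on the spindle's top). z up. A cap set down at any yaw stops on the thread about 7 to 15 mm above home, may tip up to 6 degrees when let go, and needs 1.1 to 2.3 turns
- spindle_top (a point): top of the fixed black spindle, on its axis, 46 mm above spindle_home. The spindle is 24.4 mm in diameter, bevelled to 16 mm over its top 5 mm; its coarse thread (30 mm outside diameter) begins 28 mm below the top
- basket (a joint): angle (rad, grows anticlockwise seen from above) of the white spin basket, which turns freely both ways about the spindle. Round open dish: rim 200 mm above the bucket's underside, inside radius 84 mm there and 77 mm at its floor, which is 144 mm above the underside. Hub: cone, radius 42 mm at the floor, 28 mm at its top at 165 mm. At 0 one rib points along the bucket's +x
- basket_rib (a point): inner edge of one of three upright ribs inside the basket wall, every 120 degrees; turns with the basket. This point is 65.5 mm from the spindle axis and 167 mm above the bucket's underside. Ribs are 4 mm thick, reach from radius 65.5 mm out to the wall, and from the floor to 190 mm above the bucket's underside: good to push on
- brush: stiff orange scrubbing brush, 150 x 46 mm, 39 mm tall, lying bristles down on the far end of the blue lid (bystander). Origin: centre of its underside; x along it.
- jar: glass jar of clothes pegs with a steel lid, 80 mm in diameter, 112 mm tall, standing beyond the bucket (bystander). Origin: centre of its underside.
- lint_roller: chrome lint roller, 233 mm long, 54 mm in diameter, lying beyond the bucket (bystander). Origin: under its middle; x along it.

How it is judged:
By the outcome, as a careful person would: the job done as asked, in the order asked, and still so for the second after the job is handed in, with the robot touching nothing.
It also fails if it takes over 72 s, if anything falls off the work surface, if the arm or the gripper's body presses on something with over 40 N, if the wrist force passes 120 N, or if a joint passes its speed limit or range.

## Working session

There is one attempt and no reset: what is moved stays moved. The work goes in short steps, Python scripts to look and compute and a shell command to move; the robot and the scene stay as the last step left them, time stands still between calls to the robot, and variables do not carry over. Pictures are saved under pics/ and viewed, and the job is handed in when it is done.

```bash
mkdir -p pics
python3 - <<'E'
from plant import *
import cv2
s=get_state(); print(s)
for n in ["scene","top","wrist"]:
    c=capture(n); cv2.imwrite(f"pics/{n}0.png",c["image"][:,:,::-1]); print(n,{k:v for k,v in c.items() if k!="image"})
E
```

```text
{'time_s': 0.0, 'joints': array([ 9.33979356e+01,  2.05891918e+01,  6.33645031e-01, -2.11026100e-02,
       -7.01369571e+01, -1.65069155e+01]), 'qd': array([-0.02111525,  0.05549326,  0.04347641, -0.01208126,  0.06085088,
       -0.00659437]), 'joint_torque': array([-7.88643720e-04, -5.82728684e+01,  2.93062609e+01,  6.99710727e+00,
        6.99476586e-03, -1.60083887e-04]), 'tcp_pos': array([0.1530024 , 0.65691504, 0.22564395]), 'eef_rot': array([ 94.40442684,  89.9053922 , -98.71173922]), 'contact_force': array([-0.97069118,  0.04555681,  0.30872076]), 'moment': array([ 0.01362466,  0.00360436, -0.02802196]), 'gripper_width': 0.0878602063185607}
scene {'fovy': 43.98616573153914, 'cx': 262.76076415563136, 'cy': 192.997367451413, 'pose': array([[ 0.15734265, -0.83976335,  0.51965451,  1.13538428],
       [ 0.98751768,  0.13764059, -0.07657612, -0.0971526 ],
       [-0.00721974,  0.5252167 ,  0.85093789,  1.02715238],
       [ 0.        ,  0.        ,  0.        ,  1.        ]])}
top {'fovy': 51.52833237363315, 'cx': 257.1629638768452, 'cy': 189.7352708771826, 'pose': array([[ 0.00468128,  0.99527527, -0.09698051,  0.54401603],
       [-0.99998377,  0.0043444 , -0.00368456, -0.01957964],
       [-0.00324583,  0.09699618,  0.99527946,  0.92348839],
       [ 0.        ,  0.        ,  0.        ,  1.        ]])}
wrist {'fovy': 61.75060321794646, 'cx': 259.3792520904379, 'cy': 191.89278902816594, 'tool_from_camera': array([[ 4.71385229e-04,  2.70369828e-01, -9.62756425e-01,
        -1.58132034e-01],
       [ 9.99999851e-01,  1.37316240e-04,  5.28182741e-04,
         1.88805840e-04],
       [ 2.75006770e-04, -9.62756530e-01, -2.70369723e-01,
        -7.39192183e-02],
       [ 0.00000000e+00,  0.00000000e+00,  0.00000000e+00,
         1.00000000e+00]])}
```

View pics/scene0.png

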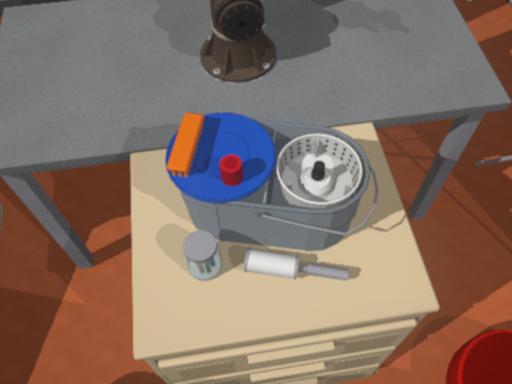

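View pics/top0.png

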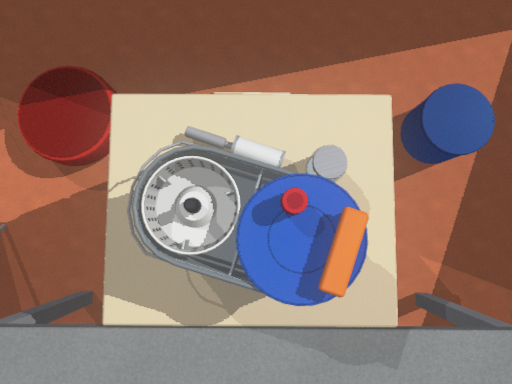

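View pics/wrist0.png

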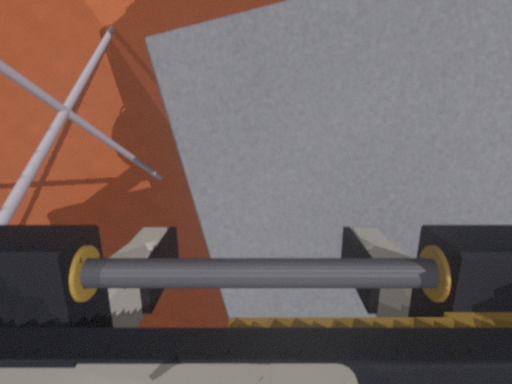

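Run:
```python
import cv2,numpy as np
s=cv2.imread("pics/scene0.png");t=cv2.imread("pics/top0.png")
a=cv2.resize(s[110:260,160:385],None,fx=3.5,fy=3.5,interpolation=cv2.INTER_CUBIC)
b=cv2.resize(t[130:310,120:380],None,fx=3,fy=3,interpolation=cv2.INTER_CUBIC)
cv2.imwrite("pics/s_crop.png",a);cv2.imwrite("pics/t_crop.png",b)
```

```text
(no output)
```

View pics/s_crop.png

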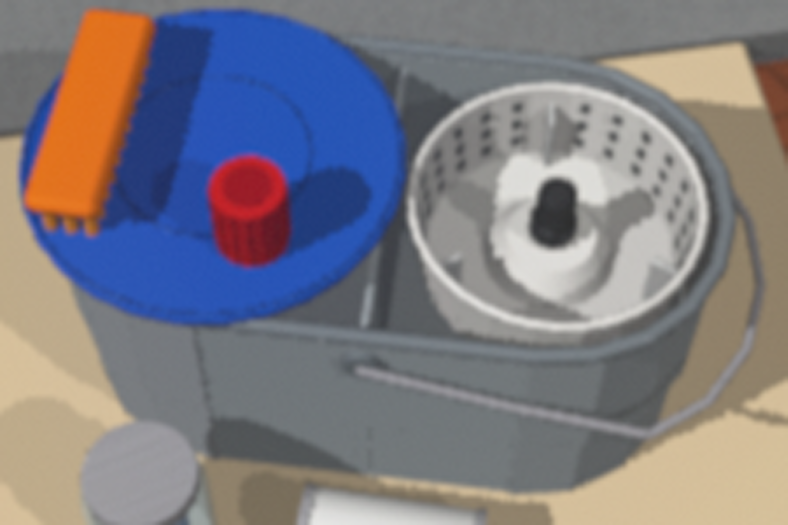

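View pics/t_crop.png

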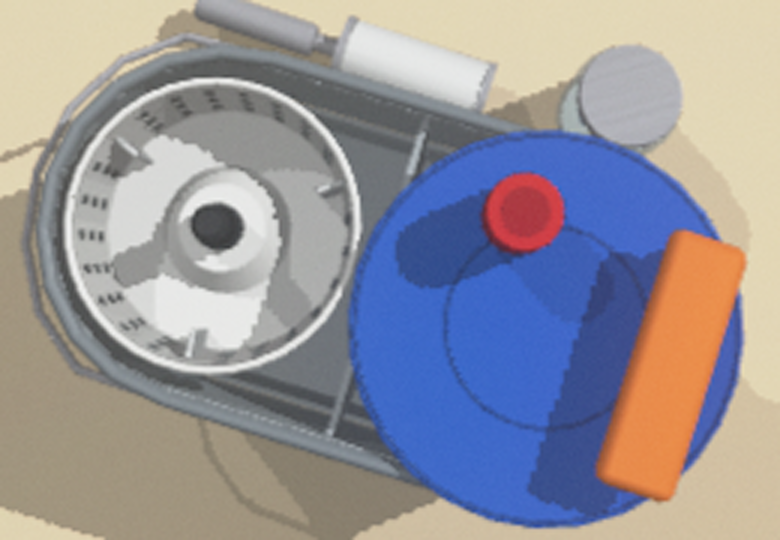

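```bash
cat > h.py <<'E'
import numpy as np, cv2
from plant import *
CAM={}
def cam(n):
    return capture(n)
def ray(c,u,v):
    f=192/np.tan(np.radians(c["fovy"]/2))
    d=np.array([(u-c["cx"])/f,-(v-c["cy"])/f,-1.0])
    P=c["pose"]; d=P[:3,:3]@d; return P[:3,3],d/np.linalg.norm(d)
def plane(c,u,v,z):
    o,d=ray(c,u,v); return o+d*(z-o[2])/d[2]
def tri(c1,p1,c2,p2):
    o1,d1=ray(c1,*p1);o2,d2=ray(c2,*p2)
    A=np.stack([d1,-d2],1); t=np.linalg.lstsq(A,o2-o1,rcond=None)[0]
    a=o1+t[0]*d1;b=o2+t[1]*d2; return (a+b)/2,np.linalg.norm(a-b)
def proj(c,X):
    P=c["pose"];x=P[:3,:3].T@(np.asarray(X)-P[:3,3]);f=192/np.tan(np.radians(c["fovy"]/2))
    return c["cx"]+f*x[0]/-x[2], c["cy"]-f*x[1]/-x[2]
E
python3 - <<'E'
from h import *
import pickle
S=cam("scene");T=cam("top");pickle.dump((S,T),open("st.pkl","wb"))
def hsv(c): return cv2.cvtColor(c["image"],cv2.COLOR_RGB2HSV)
for nm,c in (("S",S),("T",T)):
    h=hsv(c)
    blue=((h[...,0]>105)&(h[...,0]<125)&(h[...,1]>150)).astype(np.uint8)
    blue[:, 385:]=0
    cs,_=cv2.findContours(blue,cv2.RETR_EXTERNAL,cv2.CHAIN_APPROX_NONE)
    k=max(cs,key=cv2.contourArea); hull=cv2.convexHull(k)
    print(nm,"lid",cv2.boundingRect(k),cv2.fitEllipse(hull))
    red=(((h[...,0]<6)|(h[...,0]>174))&(h[...,1]>180)).astype(np.uint8)
    cs,_=cv2.findContours(red,cv2.RETR_EXTERNAL,cv2.CHAIN_APPROX_NONE)
    for k in cs:
        if 100<cv2.contourArea(k)<2000: print(nm,"red",cv2.boundingRect(k),cv2.contourArea(k))
    dark=(h[...,2]<55).astype(np.uint8)
    cs,_=cv2.findContours(dark,cv2.RETR_EXTERNAL,cv2.CHAIN_APPROX_NONE)
    for k in cs:
        if 60<cv2.contourArea(k)<1000: print(nm,"dark",cv2.boundingRect(k),cv2.contourArea(k),cv2.minEnclosingCircle(k))
print(tri(T,(295.3,200.3),S,(231.1,162.3)),"cap top")
print(tri(T,(192.3,205.3),S,(319.1,164.0)),"spindle top")
E
```

```text
S lid (169, 113, 107, 90) ((220.87905883789062, 157.35838317871094), (88.69437408447266, 108.9281997680664), 81.51661682128906)
S red (220, 156, 21, 29) 457.0
T lid (237, 175, 120, 131) ((300.35137939453125, 239.41380310058594), (128.01321411132812, 131.03501892089844), 164.44764709472656)
(array([ 0.59085518, -0.07956449,  0.26648806]), np.float64(0.0015424806231003716)) cap top
(array([0.58519067, 0.10172605, 0.21039465]), np.float64(0.004676720418481009)) spindle top
```

Run:
```python
from h import *
import pickle
from scipy.optimize import least_squares
S,T=pickle.load(open("st.pkl","rb"))
def fit(c,pts,z):
    P=np.array([plane(c,u,v,z)[:2] for u,v in pts])
    f=lambda q:np.hypot(P[:,0]-q[0],P[:,1]-q[1])-q[2]
    r=least_squares(f,[*P.mean(0),.1],loss="soft_l1",f_scale=.001); return r.x, np.median(np.abs(f(r.x)))
for nm,c in (("S",S),("T",T)):
    h=cv2.cvtColor(c["image"],cv2.COLOR_RGB2HSV)
    blue=((h[...,0]>105)&(h[...,0]<125)&(h[...,1]>150)).astype(np.uint8); blue[:,385:]=0
    k=max(cv2.findContours(blue,cv2.RETR_EXTERNAL,cv2.CHAIN_APPROX_NONE)[0],key=cv2.contourArea)
    hull=cv2.convexHull(k)[:,0]
    # keep contour pts on hull
    kk=k[:,0]; d=np.array([cv2.pointPolygonTest(cv2.convexHull(k),(float(a),float(b)),True) for a,b in kk]); pts=kk[d<1.2]
    if nm=="S": pts=pts[(pts[:,1]<165)]  # upper part: top edge; lower shows side
    print(nm,"lid",fit(c,pts+0.0,.212))
    roi=(slice(130,215),slice(270,370)) if nm=="S" else (slice(145,265),slice(132,250))
    g=c["image"].astype(int); m=((g.min(2)>175)&(g.max(2)-g.min(2)<22)).astype(np.uint8)
    mm=np.zeros_like(m); mm[roi]=m[roi]
    mm=cv2.morphologyEx(mm,cv2.MORPH_CLOSE,np.ones((3,3),np.uint8))
    k=max(cv2.findContours(mm,cv2.RETR_EXTERNAL,cv2.CHAIN_APPROX_NONE)[0],key=lambda k:cv2.boundingRect(k)[2]); hu=cv2.convexHull(k)
    kk=k[:,0];d=np.array([cv2.pointPolygonTest(hu,(float(a),float(b)),True) for a,b in kk]);pts=kk[d<1.2]
    if nm=="S": pts=pts[pts[:,1]<175]
    print(nm,"rim",cv2.boundingRect(k),fit(c,pts+0.0,.200))
    h2=h[roi]; dk=(g.max(2)<75).astype(np.uint8); z=np.zeros_like(dk); z[roi]=dk[roi]
    for k in cv2.findContours(z,cv2.RETR_EXTERNAL,cv2.CHAIN_APPROX_NONE)[0]:
        if cv2.contourArea(k)>40: print(nm,"dark",cv2.boundingRect(k),cv2.contourArea(k),cv2.minEnclosingCircle(k))
    # cap dims
    red=(((h[...,0]<6)|(h[...,0]>174))&(h[...,1]>150)).astype(np.uint8); z=np.zeros_like(red); z[150:240,200:330]=red[150:240,200:330]
    k=max(cv2.findContours(z,cv2.RETR_EXTERNAL,cv2.CHAIN_APPROX_NONE)[0],key=cv2.contourArea); print(nm,"cap",cv2.boundingRect(k),cv2.minAreaRect(k))
    # predicted
    for z in(.212,.264):
        u=proj(c,[.5905,-.0796,z]);print("capproj",z,u)
    print("spproj",proj(c,[.585,.102,.214]))
```

```text
S lid (array([ 0.5281403 , -0.09682159,  0.11512465]), np.float64(0.000528665417640628))
S rim (277, 134, 85, 71) (array([0.58500315, 0.10432512, 0.08814874]), np.float64(0.0006429233285872998))
S dark (312, 162, 12, 18) 151.5 ((318.5, 170.5), 8.860122680664062)
S cap (220, 156, 22, 29) ((230.46682739257812, 170.00222778320312), (28.403614044189453, 20.221776962280273), 86.18592071533203)
capproj 0.212 (np.float64(232.37816530955695), np.float64(177.514110809144))
capproj 0.264 (np.float64(230.74750013209353), np.float64(162.8781430942188))
spproj (np.float64(318.25307458097154), np.float64(163.07172356842534))
T lid (array([ 0.52655401, -0.09420766,  0.11364823]), np.float64(0.0006287393625475368))
T rim (142, 156, 98, 99) (array([0.58751581, 0.10466119, 0.08881245]), np.float64(0.000464528720068233))
T dark (184, 199, 16, 14) 60.5 ((191.38710021972656, 205.19354248046875), 7.705993175506592)
T cap (281, 188, 27, 26) ((294.0000305175781, 200.5), (24.748737335205078, 24.748737335205078), 45.0)
capproj 0.212 (np.float64(292.0881786821988), np.float64(202.58272601141448))
capproj 0.264 (np.float64(294.7224983338887), np.float64(200.55212754854216))
spproj (np.float64(190.49475797134167), np.float64(205.13057888519106))
```

```bash
cat >> h.py <<'E'
from scipy.spatial.transform import Rotation as Ro
def Rt(s): return Ro.from_euler("xyz",s["eef_rot"],degrees=True).as_matrix()
def rel(target,jaw=None):
    """tool-frame shift to target TCP; roll (rad) to bring jaw axis (mod 180) to azimuth jaw(deg)"""
    s=get_state();R=Rt(s)
    az=np.degrees(np.arctan2(R[1,1],R[0,1]))
    print("t %.2f tcp %s down-err %.2fdeg jaw az %.1f j6 %.1f w %.4f F %s"%(s["time_s"],np.round(s["tcp_pos"],4),np.degrees(np.arccos(min(1,-R[2,0]))),az,s["joints"][5],s["gripper_width"],np.round(s["contact_force"],1)))
    if target is not None: print("shift tool xyz",np.round(R.T@(np.asarray(target)-s["tcp_pos"]),4))
    return s,R
E
python3 - <<'E'
from h import *
s,R=rel([.5905,-.0796,.33]); print(R)
E
```

```text
t 0.25 tcp [0.1531 0.6572 0.2261] down-err 0.05deg jaw az -103.1 j6 -16.5 w 0.0876 F [ 0.   0.1 -0. ]
shift tool xyz [-0.1033  0.6184 -0.5932]
[[-5.00082205e-05 -2.26827716e-01 -9.73934898e-01]
 [-8.05646912e-04 -9.73934574e-01  2.26827682e-01]
 [-9.99999674e-01  7.95990892e-04 -1.34038314e-04]]
```

```bash
python3 -m creep '{"jaw":[-1,-1,-1,-1,-1,-1,-1,-1,-1,-1],"translation":[[-0.02,0.015,-0.015],[-0.02,0.03,-0.03],[-0.02,0.032,-0.03],[-0.02,0.032,-0.03],[-0.02,0.032,-0.03],[0,0.032,-0.03],[0,0.032,-0.03],[0,0.032,-0.03],[0,0.032,-0.03],[0,0.032,-0.03]],"roll":[0,0,0,0,0,0,0,0,0,0]}' && python3 -m creep '{"jaw":[-1,-1,-1,-1,-1,-1,-1,-1,-1,-1],"translation":[[0,0.032,-0.03],[0,0.032,-0.03],[0,0.032,-0.03],[0,0.032,-0.03],[0,0.032,-0.03],[0,0.032,-0.03],[0,0.032,-0.03],[0,0.032,-0.03],[0,0.032,-0.03],[0,0.026,-0.026]],"roll":[0,0,0,0,0,0,0,0,0,0]}'
python3 - <<'E'
from h import *
rel([.5905,-.0796,.33])
s=get_state();c=capture("wrist");cv2.imwrite("pics/w1.png",c["image"][:,:,::-1])
E
```

```text
time_s: 1.25
tcp_pos: [0.3628, 0.2979, 0.3268]
eef_rot: [-102.7, 90.0, 64.2]
contact_force: [1.0, -0.1, -0.3]
gripper_width: 0.088
time_s: 2.25
tcp_pos: [0.5801, -0.0755, 0.3264]
eef_rot: [42.8, 90.0, -150.4]
contact_force: [0.2, 0.1, 0.4]
gripper_width: 0.0878
t 2.25 tcp [ 0.5801 -0.0755  0.3264] down-err 0.01deg jaw az -103.1 j6 65.1 w 0.0878 F [0.2 0.1 0.4]
shift tool xyz [-0.0036  0.0016 -0.011 ]
```

View pics/w1.png

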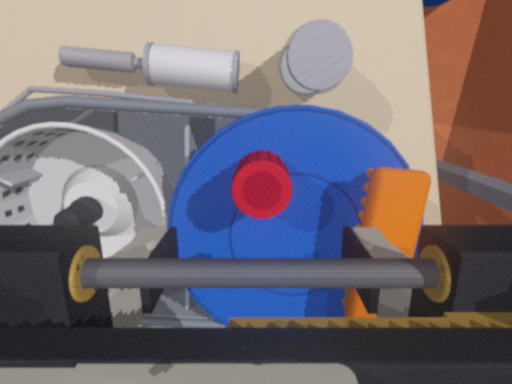

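```bash
cat >> h.py <<'E'
def wcap():
    s=get_state(); c=capture("wrist"); M=np.eye(4);M[:3,:3]=Rt(s);M[:3,3]=s["tcp_pos"]; c["pose"]=M@c["tool_from_camera"]; return s,c
def redmask(im):
    h=cv2.cvtColor(im,cv2.COLOR_RGB2HSV); return (((h[...,0]<6)|(h[...,0]>174))&(h[...,1]>150)).astype(np.uint8)
E
python3 - <<'E'
from h import *
import pickle
s,c=wcap();s2=get_state();print(s["tcp_pos"],s2["tcp_pos"],s["qd"].round(2));pickle.dump((s,c),open("w1.pkl","wb"))
cv2.imwrite("pics/w1c.png",cv2.resize(c["image"][130:260,40:320,::-1],None,fx=2.8,fy=2.8,interpolation=cv2.INTER_CUBIC))
for p in [(262,188)]: print(plane(c,*p,.264))
print(proj(c,[.586,.1035,.214]),proj(c,[.5905,-.0796,.264]))
E
```

```text
[ 0.58200252 -0.07870831  0.32554858] [ 0.58070969 -0.07673926  0.32526198] [ 3.99 -2.16 -4.28 -1.28  0.3  -6.71]
[ 0.59617929 -0.08415159  0.264     ]
(np.float64(61.383031027761035), np.float64(230.3781921983154)) (np.float64(257.59557764469133), np.float64(196.8952106871325))
```

View pics/w1c.png

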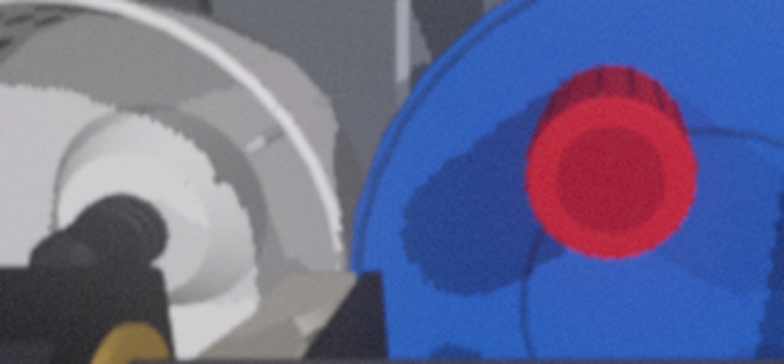

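Run:
```python
from h import *
rel([.592,-.0798,.228])
s,c=wcap();m=redmask(c["image"]);k=max(cv2.findContours(m[100:290,150:380],cv2.RETR_EXTERNAL,cv2.CHAIN_APPROX_NONE)[0],key=cv2.contourArea);print(cv2.boundingRect(k))
h=cv2.cvtColor(c["image"],cv2.COLOR_RGB2GRAY)
cv2.imwrite("pics/w2.png",cv2.resize(c["image"][130:260,180:340,::-1],None,fx=4,fy=4,interpolation=cv2.INTER_CUBIC))
print(proj(c,[.592,-.0798,.264]),s["tcp_pos"],s["qd"].round(2))
```

```text
t 2.35 tcp [ 0.5807 -0.0767  0.3253] down-err 0.12deg jaw az -103.3 j6 65.1 w 0.0878 F [ 0.3  0.9 -0.1]
shift tool xyz [ 0.0972  0.0002 -0.0119]
(81, 62, 59, 57)
(np.float64(259.69868759548274), np.float64(192.5975252656049)) [ 0.58070969 -0.07673926  0.32526198] [ 3.15 -2.28 -2.27 -1.06 -0.12 -3.42]
```

View pics/w2.png

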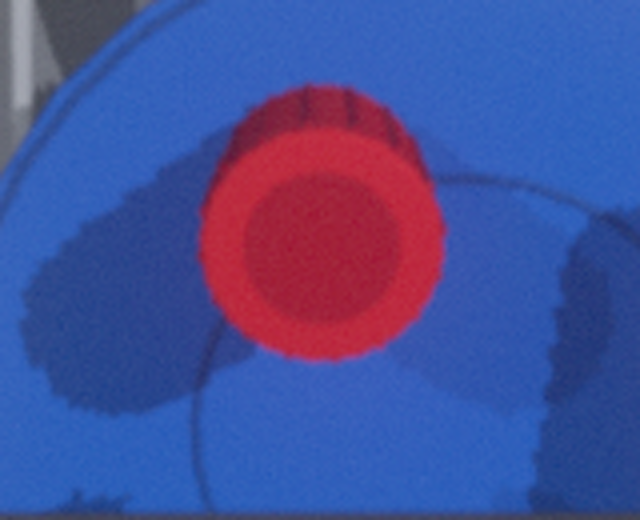

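```bash
python3 -m creep '{"jaw":[-1,-1,-1,-1,-1,-1,-1,-1,-1,-1],"translation":[[0.012,0,-0.004],[0.012,0,-0.004],[0.012,0,-0.004],[0,0,0],[0,0,0],[0,0,0],[0,0,0],[0,0,0],[0,0,0],[0,0,0]],"roll":[0,0,0,0,0,0,0,0,0,0]}'
python3 - <<'E'
from h import *
for i in range(3):
    rel([.593,-.0800,.228]); s,c=wcap()
    p=proj(c,[.593,-.08,.264]);print(p)
cv2.imwrite("pics/w3.png",cv2.resize(c["image"][130:270,180:340,::-1],None,fx=4,fy=4,interpolation=cv2.INTER_CUBIC))
E
```

```text
time_s: 3.4
tcp_pos: [0.5912, -0.0761, 0.2908]
eef_rot: [-160.4, 90.0, 6.5]
contact_force: [0.3, -0.2, -0.6]
gripper_width: 0.0874
t 3.40 tcp [ 0.5912 -0.0761  0.2908] down-err 0.02deg jaw az -103.1 j6 65.5 w 0.0874 F [ 0.3 -0.2 -0.6]
shift tool xyz [ 0.0628  0.0034 -0.0026]
(np.float64(264.7158745069994), np.float64(222.2465246103304))
t 3.45 tcp [ 0.5912 -0.0761  0.2907] down-err 0.01deg jaw az -103.1 j6 65.5 w 0.0878 F [ 0.9 -0.3 -0.8]
shift tool xyz [ 0.0627  0.0034 -0.0026]
(np.float64(264.72091272561374), np.float64(222.25587000682953))
t 3.50 tcp [ 0.5912 -0.0761  0.2906] down-err 0.01deg jaw az -103.1 j6 65.5 w 0.0881 F [-0.5  1.6 -0.7]
shift tool xyz [ 0.0626  0.0034 -0.0027]
(np.float64(264.75659065269383), np.float64(222.24820550119696))
```

View pics/w3.png

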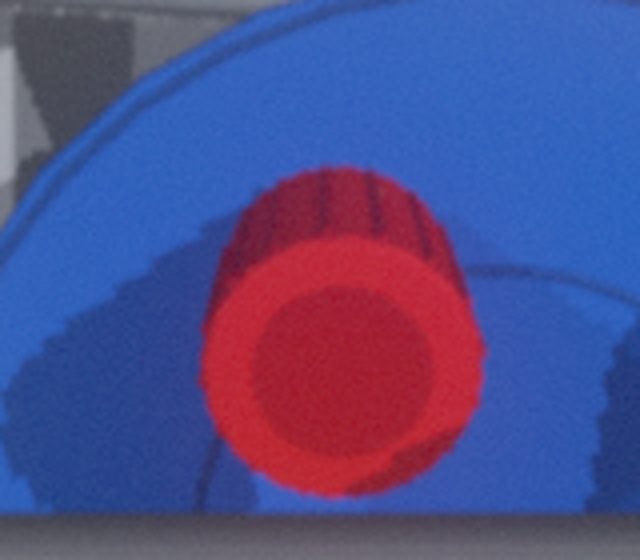

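```bash
python3 -m creep '{"jaw":[-1,-1,-1,-1,-1,-1,1,1,1,1],"translation":[[0.015,0.002,-0.0013],[0.016,0.002,-0.0013],[0.016,0,0],[0.0155,0,0],[0,0,0],[0,0,0],[0,0,0],[0,0,0],[0,0,0],[0,0,0]],"roll":[0,0,0,0,0,0,0,0,0,0]}' 25
python3 - <<'E'
from h import *
rel([.593,-.0806,.228])
E
```

```text
time_s: 4.55
tcp_pos: [0.5929, -0.0806, 0.2285]
eef_rot: [-159.8, 90.0, 7.1]
contact_force: [-0.8, 0.1, -0.2]
gripper_width: 0.061
t 4.55 tcp [ 0.5929 -0.0806  0.2285] down-err 0.04deg jaw az -103.1 j6 65.9 w 0.0610 F [-0.8  0.1 -0.2]
shift tool xyz [ 0.0005  0.     -0.0001]
```

```bash
python3 -m creep '{"jaw":[1,1,1,1,1,1,1,1,1,1],"translation":[[0,0,0],[0,0,0],[0,0,0],[0,0,0],[-0.002,0,0],[-0.006,0,0],[-0.01,0,0],[-0.01,0,0],[-0.008,0,0],[0,0,0]],"roll":[0,0,0,0,0,0,0,0,0,0]}' 25
python3 - <<'E'
from h import *
s,R=rel([.586,.1035,.264]); s,c=wcap()
print(s["moment"])
cv2.imwrite("pics/w4.png",c["image"][:,:,::-1])
E
```

```text
time_s: 5.55
tcp_pos: [0.5936, -0.0806, 0.266]
eef_rot: [-164.5, 89.8, 2.4]
contact_force: [0.1, 0.2, -0.3]
gripper_width: 0.0436
t 5.55 tcp [ 0.5936 -0.0806  0.266 ] down-err 0.17deg jaw az -103.1 j6 65.9 w 0.0436 F [ 0.1  0.2 -0.3]
shift tool xyz [ 0.002  -0.1776  0.0491]
[-0.01909281 -0.02995677  0.00080488]
```

View pics/w4.png

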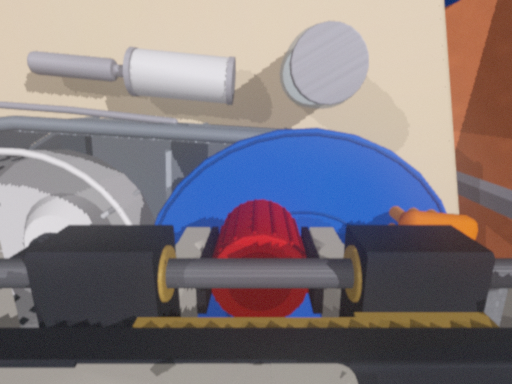

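```bash
python3 -m creep '{"jaw":[1,1,1,1,1,1,1,1,1,1],"translation":[[0,-0.015,0.0085],[0,-0.0295,0.017],[0,-0.0295,0.017],[0,-0.0295,0.017],[0,-0.0295,0.017],[0,-0.0295,0.017],[0,-0.0145,0.0085],[0,0,0],[0,0,0],[0,0,0]],"roll":[0,0,0,0,0,0,0,0,0,0]}' 25
python3 - <<'E'
from h import *
s,R=rel([.588,.1025,.264]); s,c=wcap()
print(proj(c,[.588,.1025,.214]),proj(c,[.588,.1025,.186]))
cv2.imwrite("pics/w5.png",c["image"][:,:,::-1])
cv2.imwrite("pics/w5c.png",cv2.resize(c["image"][60:220,160:360,::-1],None,fx=3.7,fy=3.7,interpolation=cv2.INTER_CUBIC))
import pickle;pickle.dump((s,c),open("w5.pkl","wb"))
E
```

```text
time_s: 6.6
tcp_pos: [0.5336, 0.1143, 0.2638]
eef_rot: [49.8, 90.0, -143.4]
contact_force: [0.3, 0.4, -1.0]
gripper_width: 0.0433
t 6.60 tcp [0.5336 0.1143 0.2638] down-err 0.03deg jaw az -103.1 j6 44.2 w 0.0433 F [ 0.3  0.4 -1. ]
shift tool xyz [-0.0002 -0.0009 -0.0556]
(np.float64(257.85690593771176), np.float64(131.45690965816496)) (np.float64(258.03735620718874), np.float64(127.98973260762368))
```

View pics/w5.png

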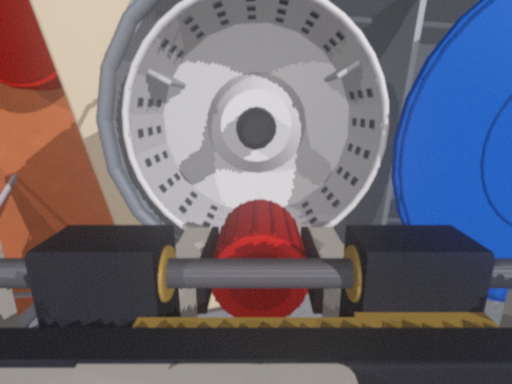

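View pics/w5c.png

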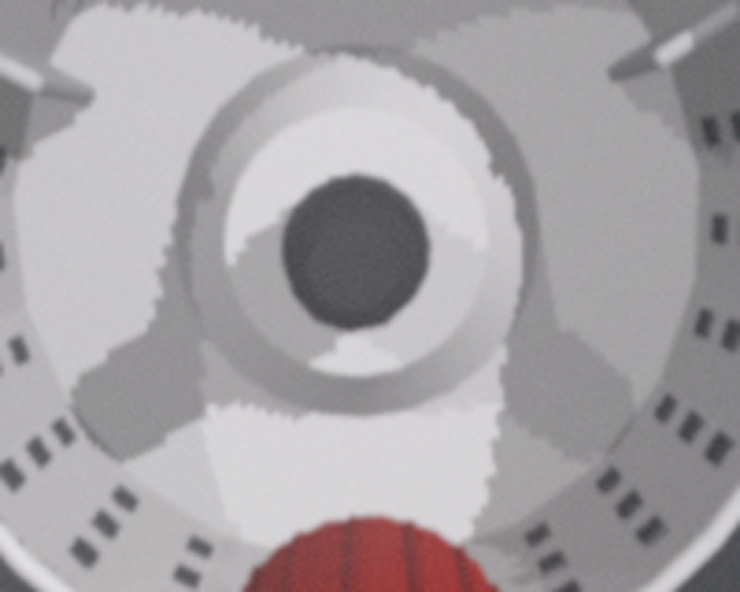

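```bash
python3 -m creep '{"jaw":[1,1,1,1,1,1,1,1,1,1],"translation":[[0,-0.0006,-0.014],[0,-0.001,-0.0143],[0,-0.001,-0.014],[0,0,-0.014],[0.008,0,0],[0.01,0,0],[0.01,0,0],[0,0,0],[0,0,0],[0,0,0]],"roll":[0,0,0,0,0,0,0,0,0,0]}' 25
python3 - <<'E'
from h import *
rel([.588,.105,.21])
for n in ("scene","top"):
    c=capture(n);x,y=(270,120) if n=="scene" else (130,150)
    cv2.imwrite(f"pics/{n}6.png",cv2.resize(c["image"][y:y+110,x:x+110,::-1],None,fx=5,fy=5,interpolation=cv2.INTER_CUBIC))
E
```

```text
time_s: 7.65
tcp_pos: [0.5891, 0.1049, 0.2366]
eef_rot: [-151.3, 90.0, 15.6]
contact_force: [-0.1, 0.4, -0.1]
gripper_width: 0.0432
t 7.65 tcp [0.5891 0.1049 0.2366] down-err 0.05deg jaw az -103.1 j6 48.1 w 0.0432 F [-0.1  0.4 -0.1]
shift tool xyz [0.0266 0.0002 0.0011]
```

View pics/scene6.png

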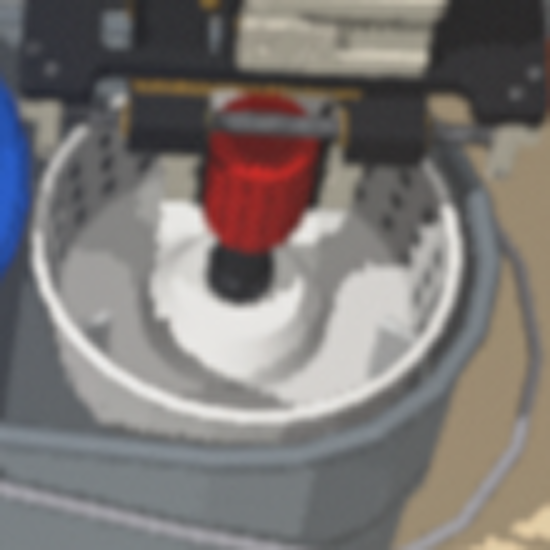

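Run:
```python
from h import *
s=get_state();x,y=s["tcp_pos"][:2]
c=capture("scene")
f=lambda p:((p[0]-270)*5,(p[1]-120)*5)
for z in (.170,.186,.214,.2206,.2726): print(z,np.round(f(proj(c,[x,y,z])),1))
cv2.imwrite("pics/s7.png",cv2.resize(c["image"][135:185,290:350,::-1],None,fx=12,fy=12,interpolation=cv2.INTER_CUBIC))
g=c["image"].astype(int);r=redmask(c["image"])
for v in range(150,182): 
    a=np.where(r[v,290:350])[0]; d=np.where(g[v,300:340].max(1)<85)[0]
    print(v, (a.min()+290,a.max()+290) if len(a) else None, (d.min()+300,d.max()+300) if len(d) else None)
```

```text
0.17 [240.6 281.1]
0.186 [244.  260.3]
0.214 [250.3 222.5]
0.2206 [251.8 213.3]
0.2726 [264.4 137.2]
150 (np.int64(313), np.int64(332)) (np.int64(300), np.int64(339))
151 (np.int64(313), np.int64(332)) (np.int64(300), np.int64(339))
152 (np.int64(312), np.int64(332)) (np.int64(310), np.int64(334))
153 (np.int64(312), np.int64(332)) (np.int64(310), np.int64(334))
154 (np.int64(312), np.int64(331)) (np.int64(309), np.int64(334))
155 (np.int64(311), np.int64(331)) (np.int64(310), np.int64(334))
156 (np.int64(311), np.int64(331)) (np.int64(310), np.int64(333))
157 (np.int64(311), np.int64(331)) (np.int64(310), np.int64(333))
158 (np.int64(311), np.int64(331)) (np.int64(310), np.int64(333))
159 (np.int64(311), np.int64(330)) (np.int64(309), np.int64(333))
160 (np.int64(311), np.int64(330)) (np.int64(331), np.int64(332))
161 (np.int64(311), np.int64(329)) None
162 (np.int64(312), np.int64(329)) None
163 (np.int64(312), np.int64(328)) None
164 (np.int64(312), np.int64(328)) None
165 (np.int64(313), np.int64(327)) None
166 (np.int64(314), np.int64(326)) None
167 (np.int64(314), np.int64(325)) None
168 (np.int64(315), np.int64(324)) None
169 (np.int64(318), np.int64(322)) (np.int64(313), np.int64(314))
170 None (np.int64(313), np.int64(323))
171 None (np.int64(312), np.int64(323))
172 None (np.int64(312), np.int64(323))
173 None (np.int64(312), np.int64(324))
174 None (np.int64(312), np.int64(323))
175 None (np.int64(312), np.int64(323))
176 None (np.int64(312), np.int64(323))
177 None (np.int64(313), np.int64(322))
178 None (np.int64(314), np.int64(321))
179 None (np.int64(315), np.int64(320))
180 None None
181 None None
```

View pics/s7.png

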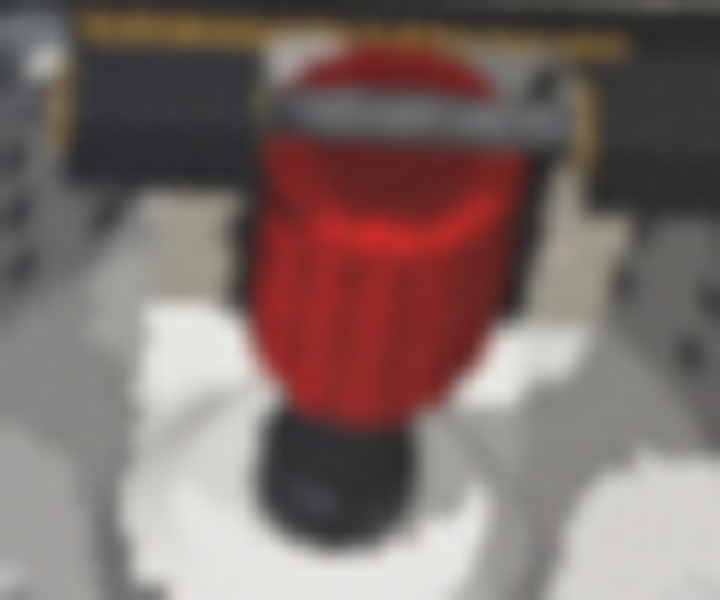

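View pics/top6.png

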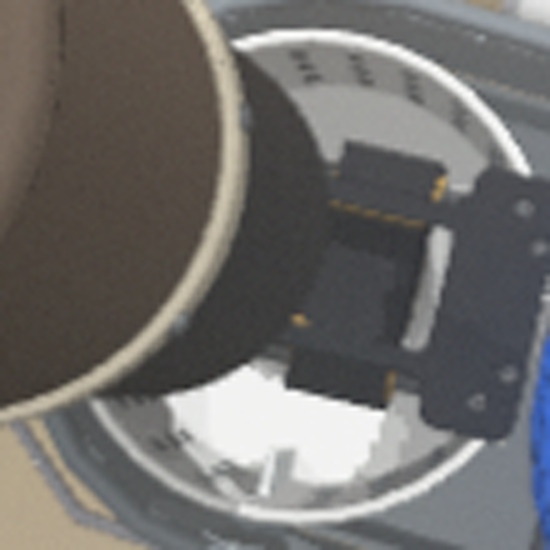

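```bash
python3 -m creep '{"jaw":[1,1,1,1,1,1,1,1,1,1],"translation":[[0.003,0.0005,0.0004],[0.003,0,0],[0.003,0,0],[0.003,0,0],[0.003,0,0],[0.002,0,0],[0,0,0],[0,0,0],[0,0,0],[0,0,0]],"roll":[0,0,0,0,0,0,0,0,0,0]}' 25
python3 - <<'E'
from h import *
s,R=rel(None);print("tool F",R.T@s["contact_force"],s["moment"])
E
```

```text
time_s: 8.8
tcp_pos: [0.5886, 0.1044, 0.2192]
eef_rot: [-146.0, 90.0, 20.9]
contact_force: [-0.5, -0.1, -0.1]
gripper_width: 0.0434
t 8.80 tcp [0.5886 0.1044 0.2192] down-err 0.02deg jaw az -103.1 j6 48.1 w 0.0434 F [-0.5 -0.1 -0.1]
tool F [0.1342381  0.24981446 0.47504205] [ 0.00768493 -0.01906669 -0.02163725]
```

```bash
python3 -m creep '{"jaw":[1,1,1,1,1,1,1,1,1,1],"translation":[[0.003,0,0],[0.003,0,0],[0.003,0,0],[0.003,0,0],[0.003,0,0],[0.002,0,0],[0.001,0,0],[0.001,0,0],[0,0,0],[0,0,0]],"roll":[0,0,0,0,0,0,0,0,0,0]}' 25
python3 - <<'E'
from h import *
s,R=rel(None);print("tool F",R.T@s["contact_force"],s["moment"])
E
```

```text
time_s: 9.8
tcp_pos: [0.5886, 0.1043, 0.2002]
eef_rot: [-150.3, 90.0, 16.6]
contact_force: [-0.0, -0.6, -1.6]
gripper_width: 0.0431
t 9.80 tcp [0.5886 0.1043 0.2002] down-err 0.01deg jaw az -103.1 j6 48.1 w 0.0431 F [-0.  -0.6 -1.6]
tool F [ 1.58459279  0.61518805 -0.10529914] [ 0.00278061 -0.00148114 -0.01485188]
```

```bash
python3 -m creep '{"jaw":[1,1,1,1,1,1,1,1,1,1],"translation":[[0.001,0,0],[0.001,0,0],[0.001,0,0],[0.0005,0,0],[0,0,0],[0,0,0],[0,0,0],[0,0,0],[0,0,0],[0,0,0]],"roll":[0,0,0,0,0,0,0,0,0,0]}' 25
python3 - <<'E'
from h import *
s,R=rel(None);print("tool F",R.T@s["contact_force"],s["moment"])
E
```

```text
time_s: 10.8
tcp_pos: [0.5887, 0.1043, 0.1968]
eef_rot: [-162.1, 90.0, 4.8]
contact_force: [-0.7, 0.4, 3.6]
gripper_width: 0.0433
t 10.80 tcp [0.5887 0.1043 0.1968] down-err 0.02deg jaw az -103.1 j6 48.1 w 0.0433 F [-0.7  0.4  3.6]
tool F [-3.64018147 -0.20800734  0.78676561] [-0.24902258  0.22210187  0.02447257]
```

```bash
python3 -m creep '{"jaw":[-0.4,-0.4,-0.4,-0.4,-0.4,-0.4,-0.4,-0.4,-0.4,-0.4],"translation":[[0,0,0],[0,0,0],[0,0,0],[0,0,0],[0,0,0],[0,0,0],[0,0,0],[0,0,0],[0,0,0],[0,0,0]],"roll":[0,0,0,0,0,-0.1,-0.14,-0.14,-0.14,-0.14]}' 25
python3 - <<'E'
from h import *
rel(None)
for n in ("scene","wrist"):
    c=capture(n)
    im=c["image"][120:230,270:380] if n=="scene" else c["image"]
    cv2.imwrite(f"pics/{n}8.png",cv2.resize(im[:,:,::-1],None,fx=5 if n=="scene" else 1,fy=5 if n=="scene" else 1,interpolation=cv2.INTER_CUBIC))
E
```

```text
time_s: 11.8
tcp_pos: [0.5885, 0.1043, 0.1965]
eef_rot: [-73.7, 90.0, 131.3]
contact_force: [0.0, -0.1, 0.5]
gripper_width: 0.0615
t 11.80 tcp [0.5885 0.1043 0.1965] down-err 0.00deg jaw az -65.0 j6 86.3 w 0.0615 F [ 0.  -0.1  0.5]
```

View pics/scene8.png

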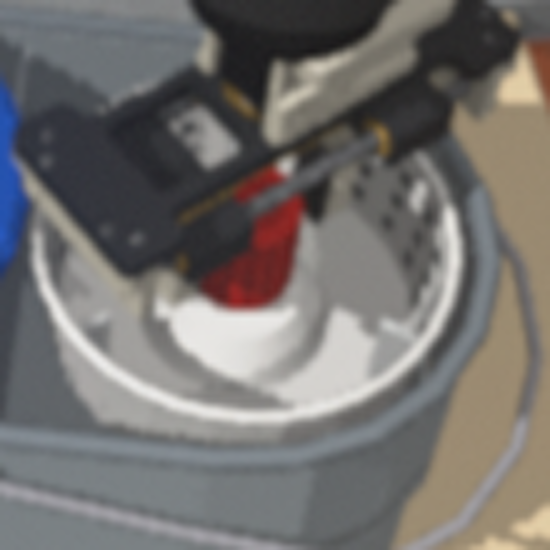

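View pics/wrist8.png

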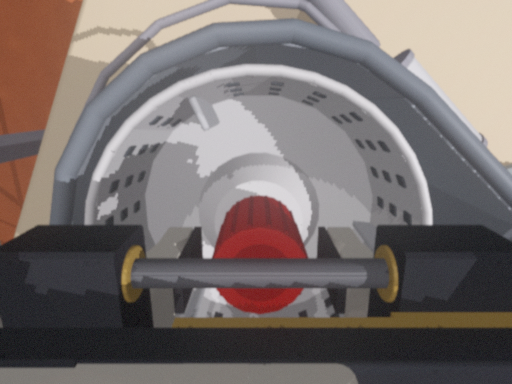

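```bash
python3 -m creep '{"jaw":[-0.4,-0.4,-0.4,-0.4,-0.4,-0.4,-0.4,-0.4,-0.4,-0.4],"translation":[[0,0,0],[0,0,0],[0,0,0],[0,0,0],[0,0,0],[0,0,0],[0,0,0],[0,0,0],[0,0,0],[0,0,0]],"roll":[-0.14,-0.14,-0.14,-0.14,-0.14,-0.14,-0.14,-0.14,-0.14,0]}' && python3 -m creep '{"jaw":[1,1,1,1,1,1,1,1,1,1],"translation":[[0,0,0],[0,0,0],[0,0,0],[0,0,0],[0,0,0],[0.0001,0,0],[0.00015,0,0],[0.00015,0,0],[0.00015,0,0],[0.00015,0,0]],"roll":[0,0,0,0,0,0.1,0.14,0.14,0.14,0.14]}' 25;python3 - <<'E'
from h import *
s,R=rel(None);print("tool F",R.T@s["contact_force"],s["moment"])
E
```

```text
time_s: 12.9
tcp_pos: [0.5885, 0.1043, 0.1965]
eef_rot: [-80.9, 90.0, -164.1]
contact_force: [-0.2, -0.4, -0.6]
gripper_width: 0.0613
time_s: 13.9
tcp_pos: [0.5882, 0.1041, 0.1959]
eef_rot: [-19.9, 90.0, -141.2]
contact_force: [-2.8, -1.1, 2.2]
gripper_width: 0.0432
t 13.90 tcp [0.5882 0.1041 0.1959] down-err 0.04deg jaw az -31.3 j6 120.0 w 0.0432 F [-2.8 -1.1  2.2]
tool F [-2.22979813 -1.86351194  2.38428627] [-0.29857621  0.73063462  0.04370695]
```

```bash
python3 -m creep '{"jaw":[1,1,1,1,1,1,1,1,1,1],"translation":[[0.00015,0,0],[0.00015,0,0],[0.00015,0,0],[0.00015,0,0],[0.00015,0,0],[0.00015,0,0],[0.00015,0,0],[0.00015,0,0],[0.00015,0,0],[0.00015,0,0]],"roll":[0.14,0.14,0.14,0.14,0.14,0.14,0.14,0.14,0.14,0.14]}' 25;python3 - <<'E'
from h import *
s,R=rel(None);print("tool F",R.T@s["contact_force"],s["moment"])
c=capture("scene");im=c["image"][120:230,270:380]
cv2.imwrite("pics/s9.png",cv2.resize(im[:,:,::-1],None,fx=5,fy=5,interpolation=cv2.INTER_CUBIC))
E
```

```text
time_s: 14.9
tcp_pos: [0.5878, 0.1038, 0.1945]
eef_rot: [57.6, 89.9, -143.9]
contact_force: [-3.2, -1.9, 3.4]
gripper_width: 0.0428
t 14.90 tcp [0.5878 0.1038 0.1945] down-err 0.09deg jaw az -111.5 j6 39.7 w 0.0428 F [-3.2 -1.9  3.4]
tool F [-3.42896196  2.90782435  2.25028392] [-0.63893085  1.15799056 -0.01580351]
```

View pics/s9.png

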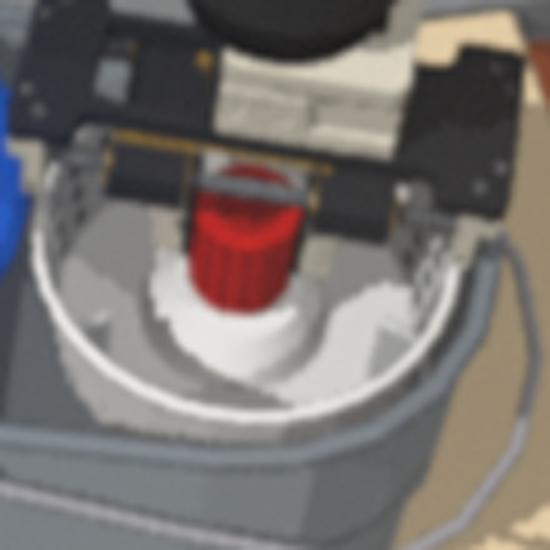

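```bash
for i in 1; do python3 -m creep '{"jaw":[1,1,1,1,1,1,1,1,1,1],"translation":[[0.00015,0,0],[0.00015,0,0],[0.00015,0,0],[0.00015,0,0],[0.00015,0,0],[0.00015,0,0],[0.00015,0,0],[0.00015,0,0],[0.00015,0,0],[0.00015,0,0]],"roll":[0.14,0.14,0.14,0.14,0.14,0.14,0.14,0.14,0.14,0.14]}' 25; done
python3 - <<'E'
from h import *
s,R=rel(None);print("tool F",R.T@s["contact_force"],s["moment"])
E
```

```text
time_s: 15.95
tcp_pos: [0.5879, 0.1041, 0.193]
eef_rot: [121.0, 89.9, -160.6]
contact_force: [-4.5, -0.6, 4.2]
gripper_width: 0.0433
t 15.95 tcp [0.5879 0.1041 0.193 ] down-err 0.07deg jaw az 168.5 j6 -40.3 w 0.0433 F [-4.5 -0.6  4.2]
tool F [-4.2077292   4.30863614 -1.53145235] [0.00452804 1.65552752 0.00750149]
```

```bash
python3 -m creep '{"jaw":[1,1,1,1,1,1,1,1,1,1],"translation":[[0.00015,0,0],[0.00015,0,0],[0.00015,0,0],[0.00015,0,0],[0.00015,0,0],[0.00015,0,0],[0.00015,0,0],[0.00015,0,0],[0.00015,0,0],[0.00015,0,0]],"roll":[0.14,0.14,0.14,0.14,0.14,0.14,0.14,0.14,0.14,0.14]}' 25
python3 - <<'E'
from h import *
s,R=rel(None);print("tool F",R.T@s["contact_force"],s["moment"]);print("unit shift for (-.0015,-.0008)",R.T@[-.0015,-.0008,0])
E
```

```text
time_s: 16.95
tcp_pos: [0.5881, 0.1042, 0.1915]
eef_rot: [-157.5, 90.0, -159.2]
contact_force: [-2.8, -0.9, 3.0]
gripper_width: 0.0429
t 16.95 tcp [0.5881 0.1042 0.1915] down-err 0.03deg jaw az 88.3 j6 -120.5 w 0.0429 F [-2.8 -0.9  3. ]
tool F [-2.99180439 -0.98632739 -2.73186247] [-0.07982828  0.94874358  0.02986634]
unit shift for (-.0015,-.0008) [ 9.78525167e-07 -8.45022291e-04 -1.47510555e-03]
```

```bash
python3 -m creep '{"jaw":[1,1,1,1,1,-0.4,-0.4,-0.4,-0.4,-0.4],"translation":[[0.00015,0,0],[0.00015,0,0],[0.00015,0,0],[0.00015,0,0],[0,0,0],[0,0,0],[0,0,0],[0,0,0],[0,0,0],[0,0,0]],"roll":[0.14,0.14,0.14,0.14,0,0,0,0,0,0]}' 25
python3 - <<'E'
from h import *
s,R=rel(None);print("tool F",R.T@s["contact_force"],s["moment"]);print("unit shift for (-.0015,-.0005)",R.T@[-.0015,-.0005,0])
c=capture("wrist");cv2.imwrite("pics/w10.png",c["image"][:,:,::-1])
c=capture("scene");im=c["image"][120:230,270:380]
cv2.imwrite("pics/s10.png",cv2.resize(im[:,:,::-1],None,fx=5,fy=5,interpolation=cv2.INTER_CUBIC))
E
```

```text
time_s: 17.95
tcp_pos: [0.5886, 0.1043, 0.1907]
eef_rot: [24.4, 90.0, -9.2]
contact_force: [0.2, 0.2, -0.0]
gripper_width: 0.0612
t 17.95 tcp [0.5886 0.1043 0.1907] down-err 0.01deg jaw az 56.4 j6 -152.4 w 0.0612 F [ 0.2  0.2 -0. ]
tool F [0.01681393 0.23840108 0.07498899] [-0.01456723 -0.10105275  0.01639783]
unit shift for (-.0015,-.0005) [-1.38232531e-07 -1.24660629e-03 -9.72611294e-04]
```

View pics/w10.png

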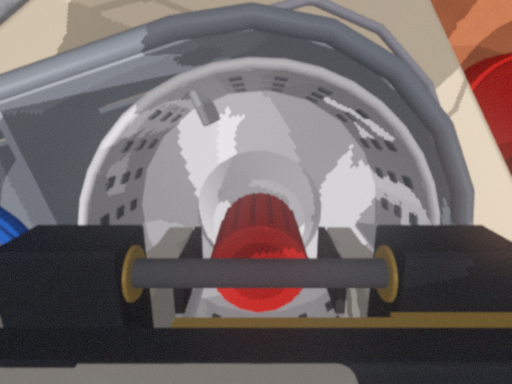

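View pics/s10.png

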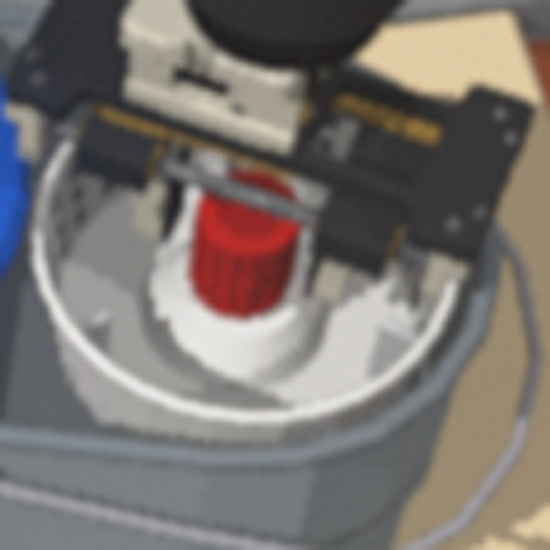

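```bash
python3 -m creep '{"jaw":[-0.4,-0.4,-0.4,-0.4,-0.4,-0.4,-0.4,-0.4,-0.4,-0.4],"translation":[[0,-0.0007,-0.0005],[0,0,0],[0,0,0],[0,0,0],[0,0,0],[0,0,0],[0,0,0],[0,0,0],[0,0,0],[0,0,0]],"roll":[-0.1,-0.14,-0.14,-0.14,-0.14,-0.14,-0.14,-0.14,-0.14,-0.14]}' && python3 -m creep '{"jaw":[-0.4,-0.4,-0.4,-0.4,-0.4,-0.4,-0.4,-0.4,-0.4,-0.4],"translation":[[0,0,0],[0,0,0],[0,0,0],[0,0,0],[0,0,0],[0,0,0],[0,0,0],[0,0,0],[0,0,0],[0,0,0]],"roll":[-0.14,-0.14,-0.14,-0.14,-0.14,-0.14,-0.14,-0.14,-0.14,-0.14]}' && python3 -m creep '{"jaw":[-0.4,-0.4,-0.4,-0.4,-0.4,-0.4,-0.4,-0.4,-0.4,-0.4],"translation":[[0,0,0],[0,0,0],[0,0,0],[0,0,0],[0,0,0],[0,0,0],[0,0,0],[0,0,0],[0,0,0],[0,0,0]],"roll":[-0.14,-0.14,-0.14,-0.14,-0.14,-0.14,-0.14,-0.14,-0.14,-0.14]}' && python3 -m creep '{"jaw":[-0.4,-0.4,-0.4,-0.4,-0.4,-0.4,-0.4,-0.4,-0.4,-0.4],"translation":[[0,0,0],[0,0,0],[0,0,0],[0,0,0],[0,0,0],[0,0,0],[0,0,0],[0,0,0],[0,0,0],[0,0,0]],"roll":[-0.14,-0.14,-0.14,-0.14,-0.14,-0.14,-0.14,-0.14,-0.14,-0.1]}'
python3 - <<'E'
from h import *
s,R=rel(None);print("tool F",R.T@s["contact_force"],s["moment"])
E
```

```text
time_s: 19.05
tcp_pos: [0.5877, 0.104, 0.1908]
eef_rot: [-33.1, 90.0, 11.5]
contact_force: [0.7, -0.3, 0.6]
gripper_width: 0.0616
time_s: 20.05
tcp_pos: [0.5877, 0.104, 0.1907]
eef_rot: [140.8, 90.0, -94.4]
contact_force: [0.1, -0.7, -0.5]
gripper_width: 0.0611
time_s: 21.05
tcp_pos: [0.5877, 0.104, 0.1908]
eef_rot: [146.2, 90.0, -8.7]
contact_force: [0.0, 0.6, 0.1]
gripper_width: 0.0614
time_s: 22.05
tcp_pos: [0.5877, 0.104, 0.1908]
eef_rot: [86.5, 90.0, 9.4]
contact_force: [0.7, -1.0, -0.0]
gripper_width: 0.0612
t 22.05 tcp [0.5877 0.104  0.1908] down-err 0.00deg jaw az 13.0 j6 164.2 w 0.0612 F [ 0.7 -1.  -0. ]
tool F [0.01335999 0.5034345  1.13233517] [ 0.01345171 -0.10325006  0.00058097]
```

```bash
python3 -m creep '{"jaw":[1,1,1,1,1,1,1,1,1,1],"translation":[[0,0,0],[0,0,0],[0,0,0],[0,0,0],[0.0001,0,0],[0.00015,0,0],[0.00015,0,0],[0.00015,0,0],[0.00015,0,0],[0.00015,0,0]],"roll":[0,0,0,0,0.1,0.14,0.14,0.14,0.14,0.14]}' 25;python3 - <<'E'
from h import *
s,R=rel(None);print("tool F",R.T@s["contact_force"],s["moment"])
E
python3 -m creep '{"jaw":[1,1,1,1,1,1,1,1,1,1],"translation":[[0.00015,0,0],[0.00015,0,0],[0.00015,0,0],[0.00015,0,0],[0.00015,0,0],[0.00015,0,0],[0.00015,0,0],[0.00015,0,0],[0.00015,0,0],[0.00015,0,0]],"roll":[0.14,0.14,0.14,0.14,0.14,0.14,0.14,0.14,0.14,0.14]}' 25
python3 - <<'E'
from h import *
s,R=rel(None);print("tool F",R.T@s["contact_force"],s["moment"])
E
```

```text
time_s: 23.05
tcp_pos: [0.5876, 0.1038, 0.19]
eef_rot: [8.3, 90.0, -115.3]
contact_force: [-1.0, -1.5, 1.3]
gripper_width: 0.0435
t 23.05 tcp [0.5876 0.1038 0.19  ] down-err 0.02deg jaw az -33.6 j6 117.6 w 0.0435 F [-1.  -1.5  1.3]
tool F [-1.29803687e+00  1.35703796e-03  1.74567877e+00] [-0.35366798  0.11014209 -0.00386361]
time_s: 24.05
tcp_pos: [0.5876, 0.104, 0.1895]
eef_rot: [-160.1, 90.0, -3.9]
contact_force: [-4.4, 0.4, 7.5]
gripper_width: 0.0433
t 24.05 tcp [0.5876 0.104  0.1895] down-err 0.03deg jaw az -113.8 j6 37.4 w 0.0433 F [-4.4  0.4  7.5]
tool F [-7.54364944  1.42327415  4.1891751 ] [0.0489546  1.46382251 0.02060635]
```

Run:
```python
from h import *
c=capture("wrist");cv2.imwrite("pics/w11.png",c["image"][:,:,::-1])
c=capture("scene");im=c["image"][120:230,270:380]
cv2.imwrite("pics/s11.png",cv2.resize(im[:,:,::-1],None,fx=5,fy=5,interpolation=cv2.INTER_CUBIC))
for z in (.168,.175,.180): print(z,[tuple(np.round(((p[0]-270)*5,(p[1]-120)*5))) for p in [proj(c,[.587+.022*np.cos(a),.1035+.022*np.sin(a),z]) for a in (0,)]])
s=get_state();print(s["contact_force"],s["tcp_pos"])
```

```text
0.168 [(np.float64(247.0), np.float64(322.0))]
0.175 [(np.float64(249.0), np.float64(313.0))]
0.18 [(np.float64(250.0), np.float64(307.0))]
[-2.97224891 -0.11093653  6.57183778] [0.58768632 0.1040781  0.18953981]
```

View pics/s11.png

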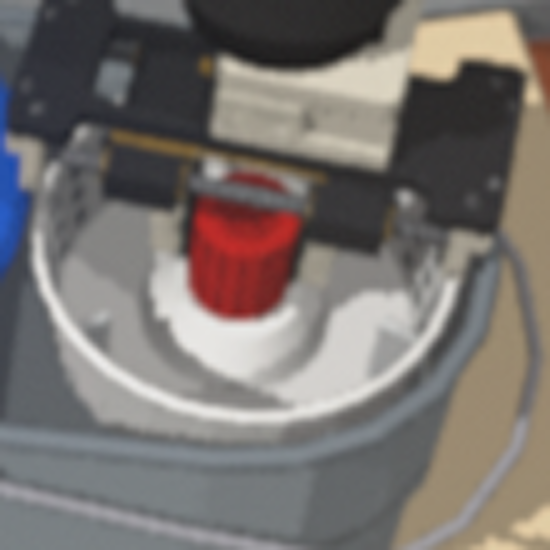

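View pics/w11.png

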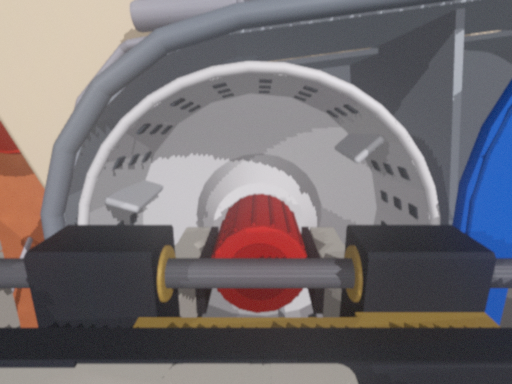

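```bash
python3 -m creep '{"jaw":[1,1,1,1,1,1,1,1,1,1],"translation":[[0,0,0],[0,0,0],[0,0,0],[0,0,0],[0,0,0],[0,0,0],[0,0,0],[0,0,0],[0,0,0],[0,0,0]],"roll":[0.1,0.1,0.1,0.1,0.1,0.1,0.1,0.1,0.1,0.1]}' 25
python3 - <<'E'
from h import *
s,R=rel(None);print("tool F",R.T@s["contact_force"],s["moment"],s["joint_torque"][5])
c=capture("scene");im=c["image"][120:230,270:380]
cv2.imwrite("pics/s12.png",cv2.resize(im[:,:,::-1],None,fx=5,fy=5,interpolation=cv2.INTER_CUBIC))
c=capture("wrist");cv2.imwrite("pics/w12.png",c["image"][:,:,::-1])
E
```

```text
time_s: 25.15
tcp_pos: [0.587, 0.1042, 0.1895]
eef_rot: [77.2, 90.0, 176.3]
contact_force: [-7.9, 2.3, 10.2]
gripper_width: 0.0437
t 25.15 tcp [0.587  0.1042 0.1895] down-err 0.03deg jaw az -170.9 j6 -19.7 w 0.0437 F [-7.9  2.3 10.2]
tool F [-10.23447877   7.45314466   3.54996126] [0.90152419 2.94357755 0.56178999] 1.0765793547034264
```

View pics/s12.png

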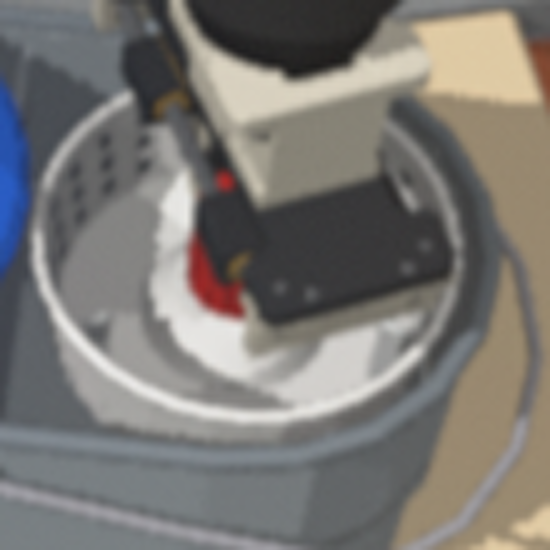

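View pics/w12.png

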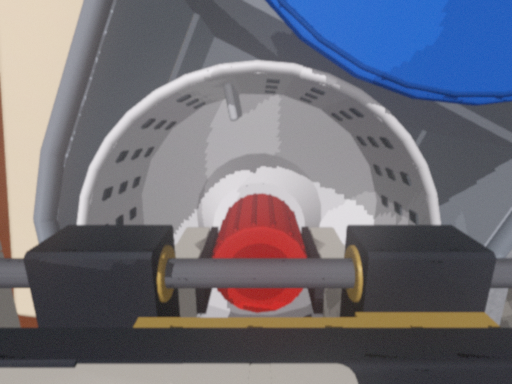

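```bash
python3 -m creep '{"jaw":[-0.4,-0.4,-0.4,-0.4,-0.4,-0.4,-0.4,-0.4,-0.4,-0.4],"translation":[[0,0,0],[0,0,0],[0,0,0],[0,0,0],[-0.01,0,0],[-0.025,0,0],[-0.025,0,0],[-0.01,0,0],[0,0,0],[0,0,0]],"roll":[0,0,0,0,0,0,0,0,0,0]}' 25
python3 - <<'E'
from h import *
s,R=rel(None)
S=capture("scene");im=S["image"][135:195,285:350]
cv2.imwrite("pics/s13.png",cv2.resize(im[:,:,::-1],None,fx=9,fy=9,interpolation=cv2.INTER_CUBIC))
s,W=wcap();cv2.imwrite("pics/w13.png",W["image"][:,:,::-1])
r=redmask(S["image"]);r[:120]=0;r[230:]=0;r[:,:280]=0;r[:,370:]=0
k=max(cv2.findContours(r,cv2.RETR_EXTERNAL,cv2.CHAIN_APPROX_NONE)[0],key=cv2.contourArea);print("scene",cv2.boundingRect(k))
import pickle;pickle.dump((S,W,s),open("c13.pkl","wb"))
a=np.linspace(0,6.28,100)
for h in (.168,.172,.176):
    P=np.array([proj(S,[.587+.022*np.cos(t),.1035+.022*np.sin(t),h]) for t in a]);Q=np.array([proj(S,[.587+.022*np.cos(t),.1035+.022*np.sin(t),h+.052]) for t in a])
    print(h,"rows",Q[:,1].min(),P[:,1].max(), "cols",P[:,0].min(),Q[:,0].max())
    c0=proj(W,[.587,.1035,h+.052]);print("  wrist top centre",c0)
E
```

```text
time_s: 26.25
tcp_pos: [0.5873, 0.104, 0.2578]
eef_rot: [68.5, 90.0, 167.8]
contact_force: [0.1, -0.6, -0.1]
gripper_width: 0.0616
t 26.25 tcp [0.5873 0.104  0.2578] down-err 0.04deg jaw az -170.7 j6 -19.5 w 0.0616 F [ 0.1 -0.6 -0.1]
scene (308, 155, 19, 28)
0.168 rows 153.5273517863998 184.52454193452058 cols 307.0202359050669 330.0682956420335
  wrist top centre (np.float64(260.9963756779277), np.float64(218.82536510263873))
0.172 rows 152.3889674840584 183.51364216358738 cols 307.15333101212684 330.2874561660577
  wrist top centre (np.float64(261.0325819035949), np.float64(221.03974404282044))
0.176 rows 151.2427704954519 182.49594947528507 cols 307.2873097794917 330.5081401638833
  wrist top centre (np.float64(261.07018045938287), np.float64(223.33927813078162))
```

View pics/s13.png

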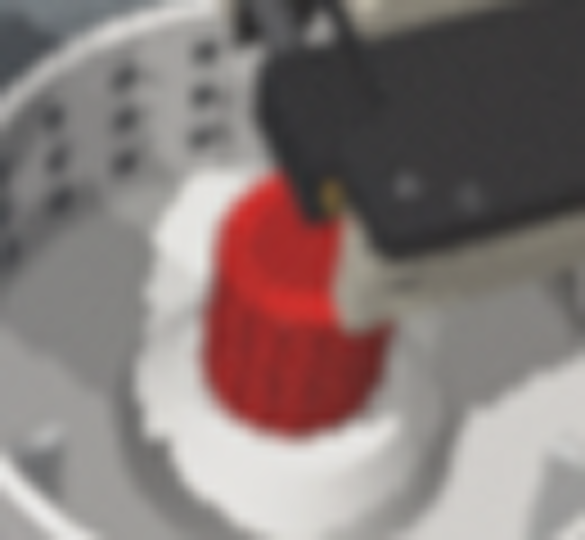

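View pics/w13.png

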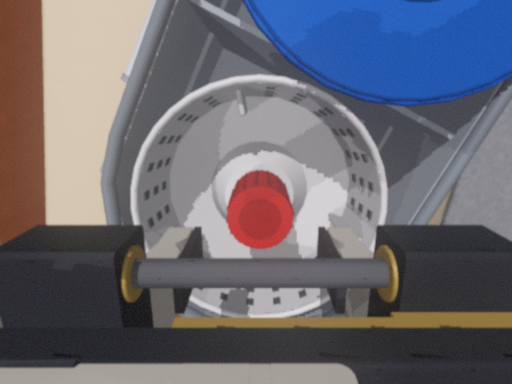

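```bash
python3 -m creep '{"jaw":[1,1,1,1,1,1,1,1,1,1],"translation":[[0,0,0],[0,0,0],[0,0,0],[0,0,0],[0.01,0,0],[0.01,0,0],[0.008,0,0],[0.004,0,0],[0,0,0],[0,0,0]],"roll":[-0.14,-0.14,-0.14,-0.14,-0.14,-0.14,-0.14,-0.14,-0.14,-0.14]}' 25 && python3 -m creep '{"jaw":[1,1,1,1,1,1,1,1,1,1],"translation":[[0.001,0,0],[0.001,0,0],[0.001,0,0],[0.001,0,0],[0,0,0],[0,0,0],[0,0,0],[0,0,0],[0,0,0],[0,0,0]],"roll":[0,0,0,0,0,0,0,0,0,0]}' 25
python3 - <<'E'
from h import *
s,R=rel(None)
E
```

```text
time_s: 27.35
tcp_pos: [0.5871, 0.1038, 0.2249]
eef_rot: [25.6, 89.9, -154.5]
contact_force: [1.3, -0.0, 0.2]
gripper_width: 0.0004
time_s: 28.35
tcp_pos: [0.5877, 0.104, 0.2225]
eef_rot: [-177.5, 90.0, 2.0]
contact_force: [0.1, 0.6, -0.1]
gripper_width: 0.0002
t 28.35 tcp [0.5877 0.104  0.2225] down-err 0.00deg jaw az -90.5 j6 60.7 w 0.0002 F [ 0.1  0.6 -0.1]
```

```bash
python3 -m creep '{"jaw":[1,1,1,1,1,1,1,1,1,1],"translation":[[0.0005,0,0],[0.0005,0,0],[0.0005,0,0],[0,0,0],[0,0,0],[0,0,0],[0,0,0],[0,0,0],[0,0,0],[0,0,0]],"roll":[0,0,0,0,0,0,0,0,0,0]}' 25
python3 - <<'E'
from h import *
s,R=rel(None)
E
python3 -m creep '{"jaw":[1,1,1,1,1,1,1,1,1,1],"translation":[[0.0005,0,0],[0.0005,0,0],[0.0005,0,0],[0,0,0],[0,0,0],[0,0,0],[0,0,0],[0,0,0],[0,0,0],[0,0,0]],"roll":[0,0,0,0,0,0,0,0,0,0]}' 25
python3 - <<'E'
from h import *
s,R=rel(None)
E
```

```text
time_s: 29.35
tcp_pos: [0.5877, 0.104, 0.2209]
eef_rot: [-120.5, 90.0, 58.9]
contact_force: [-0.0, -0.3, 0.7]
gripper_width: 0.0002
t 29.35 tcp [0.5877 0.104  0.2209] down-err 0.00deg jaw az -90.5 j6 60.7 w 0.0002 F [-0.  -0.3  0.7]
time_s: 30.35
tcp_pos: [0.5878, 0.104, 0.2203]
eef_rot: [-174.7, 90.0, 4.8]
contact_force: [-3.0, 1.3, 6.3]
gripper_width: 0.0004
t 30.35 tcp [0.5878 0.104  0.2203] down-err 0.05deg jaw az -90.5 j6 60.7 w 0.0004 F [-3.   1.3  6.3]
```

```bash
python3 -m creep '{"jaw":[-0.4,-0.4,-0.4,-0.4,-0.4,-0.4,-0.4,-0.4,-0.4,-0.4],"translation":[[-0.01,0,0],[0,0,0],[0,0,0],[0,0,0],[0,0,0],[0,0,0],[0,0,0],[0,0,0],[0,0,0],[0,0,0]],"roll":[-0.1,-0.1,-0.1,-0.1,-0.1,0,0,0,0,0]}' 25 && python3 -m creep '{"jaw":[-0.4,-0.4,-0.4,-0.4,-0.4,-0.4,1,1,1,1],"translation":[[0.01,0,0],[0.01,0,0],[0.01,0,0],[0.009,0,0],[0,0,0],[0,0,0],[0,0,0],[0,0,0],[0,0,0],[0,0,0]],"roll":[0,0,0,0,0,0,0,0,0,0]}' 30 && python3 -m creep '{"jaw":[1,1,1,1,1,1,1,1,1,1],"translation":[[0,0,0],[0,0,0],[0,0,0],[0,0,0],[0,0,0],[0,0,0],[0,0,0],[0,0,0],[0,0,0],[0,0,0]],"roll":[0.05,0.08,0.08,0.08,0.08,0.08,0.08,0.08,0.08,0.08]}' 30;  python3 - <<'E'
from h import *
s,R=rel(None);print(s["moment"])
E
```

```text
time_s: 31.35
tcp_pos: [0.5877, 0.104, 0.2294]
eef_rot: [-154.4, 90.0, 53.7]
contact_force: [0.5, 0.0, 0.3]
gripper_width: 0.0611
time_s: 32.35
tcp_pos: [0.5878, 0.1044, 0.1908]
eef_rot: [-158.4, 90.0, 49.8]
contact_force: [-1.8, 1.6, 2.7]
gripper_width: 0.0435
time_s: 33.35
tcp_pos: [0.5879, 0.1046, 0.1909]
eef_rot: [-127.8, 89.9, 36.1]
contact_force: [-1.0, 2.2, 1.5]
gripper_width: 0.0433
t 33.35 tcp [0.5879 0.1046 0.1909] down-err 0.06deg jaw az -106.1 j6 45.1 w 0.0433 F [-1.   2.2  1.5]
[1.11765704 0.48608893 0.61593757]
```

```bash
python3 -m creep '{"jaw":[-0.4,-0.4,-0.4,-0.4,-0.4,1,1,1,1,1],"translation":[[0,0,0],[0,0,0],[0,0,0],[0,0,0],[-0.02,0,0],[-0.03,0,0],[-0.02,0,0],[0,0,0],[0,0,0],[0,0,0]],"roll":[0,0,0,0,0,0,0,0,0,0]}' 25
python3 - <<'E'
from h import *
import pickle
s,R=rel(None)
T=capture("top");s,W=wcap();pickle.dump((T,W,s),open("c14.pkl","wb"))
cv2.imwrite("pics/w14.png",cv2.resize(W["image"][:260,:,::-1],None,fx=1.5,fy=1.5));cv2.imwrite("pics/t14.png",cv2.resize(T["image"][140:265,120:260,::-1],None,fx=4,fy=4,interpolation=cv2.INTER_CUBIC))
E
```

```text
time_s: 34.35
tcp_pos: [0.5872, 0.1038, 0.2594]
eef_rot: [30.1, 89.9, -165.9]
contact_force: [1.1, -1.4, -0.4]
gripper_width: 0.0271
t 34.35 tcp [0.5872 0.1038 0.2594] down-err 0.09deg jaw az -106.0 j6 45.3 w 0.0271 F [ 1.1 -1.4 -0.4]
```

View pics/w14.png

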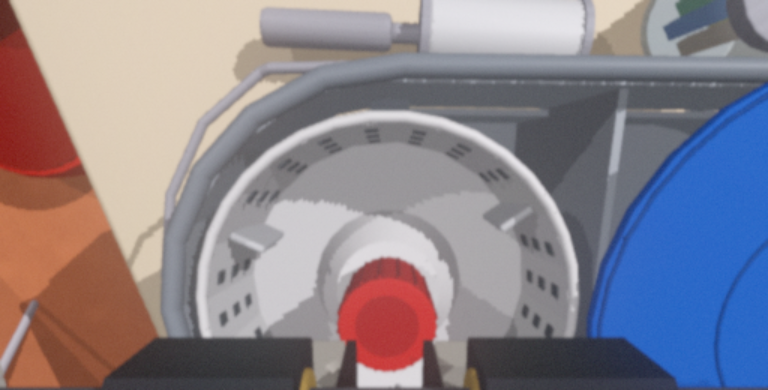

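View pics/t14.png

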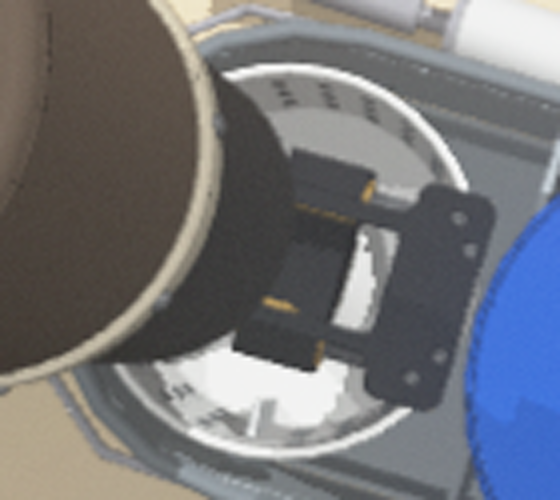

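Run:
```python
from h import *
import pickle
T,W,s=pickle.load(open("c14.pkl","rb"))
A=np.array([.5875,.1037])
for c,p in ((W,(176.7,164.7)),(W,(335.3,152)),(W,(352,140)),(W,(157,157)),(T,(120+252/4,140+430/4)),(T,(120+262/4,140+405/4))):
    q=plane(c,*p,.19)[:2]-A; print(q.round(4),np.hypot(*q).round(4),np.degrees(np.arctan2(q[1],q[0])).round(1))
s,R=rel([.5875,.1037,.26])
```

```text
[0.0451 0.0487] 0.0664 47.2
[ 0.0227 -0.0627] 0.0667 -70.1
[ 0.0277 -0.0758] 0.0807 -69.9
[0.0542 0.0603] 0.0811 48.1
[-0.0787  0.0145] 0.08 169.6
[-0.0673  0.0102] 0.0681 171.4
t 34.45 tcp [0.5873 0.1038 0.2593] down-err 0.10deg jaw az -106.0 j6 45.3 w 0.0186 F [-0.5 -0.2  0.8]
shift tool xyz [-0.0007  0.     -0.0003]
```

```bash
python3 -m creep '{"jaw":[1,1,1,1,1,1,1,1,1,1],"translation":[[0,0,0],[0,0,0],[0,0,0],[0,0,0],[0,0.0107,-0.009],[0,0.0107,-0.009],[0,0.01,-0.009],[0,0.01,-0.0077],[0,0,0],[0,0,0]],"roll":[-0.14,-0.14,-0.14,-0.14,0,0,0,0,0,0]}' 25
python3 - <<'E'
from h import *
s,R=rel([.6323,.0735,.172])
s,W=wcap();cv2.imwrite("pics/w15.png",W["image"][:,:,::-1])
E
```

```text
time_s: 35.45
tcp_pos: [0.6328, 0.0733, 0.2598]
eef_rot: [-1.7, 89.9, -165.7]
contact_force: [-0.4, -1.0, 0.1]
gripper_width: 0.0004
t 35.45 tcp [0.6328 0.0733 0.2598] down-err 0.05deg jaw az -74.0 j6 81.9 w 0.0004 F [-0.4 -1.   0.1]
shift tool xyz [ 0.0878 -0.0003  0.0003]
```

View pics/w15.png

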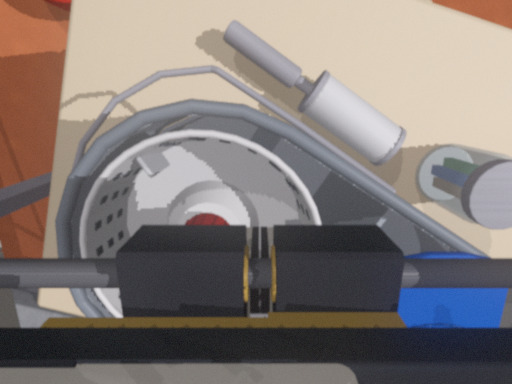

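```bash
python3 -m creep '{"jaw":[1,1,1,1,1,1,1,1,1,1],"translation":[[0.02,0,0],[0.02,0,0],[0.02,0,0],[0.01,0,0],[0.005,0,0],[0.005,0,0],[0.004,0,0],[0.003,0,0],[0,0,0],[0,0,0]],"roll":[0,0,0,0,0,0,0,0,0,0]}' 25
python3 - <<'E'
from h import *
s,R=rel([.6323,.0735,.172])
c=capture("scene");im=c["image"][120:230,270:380]
cv2.imwrite("pics/s16.png",cv2.resize(im[:,:,::-1],None,fx=5,fy=5,interpolation=cv2.INTER_CUBIC))
E
```

```text
time_s: 36.5
tcp_pos: [0.6327, 0.0739, 0.1737]
eef_rot: [176.6, 90.0, 12.7]
contact_force: [-0.4, 0.6, 0.8]
gripper_width: 0.0004
t 36.50 tcp [0.6327 0.0739 0.1737] down-err 0.03deg jaw az -73.9 j6 81.9 w 0.0004 F [-0.4  0.6  0.8]
shift tool xyz [0.0017 0.0003 0.0005]
```

View pics/s16.png

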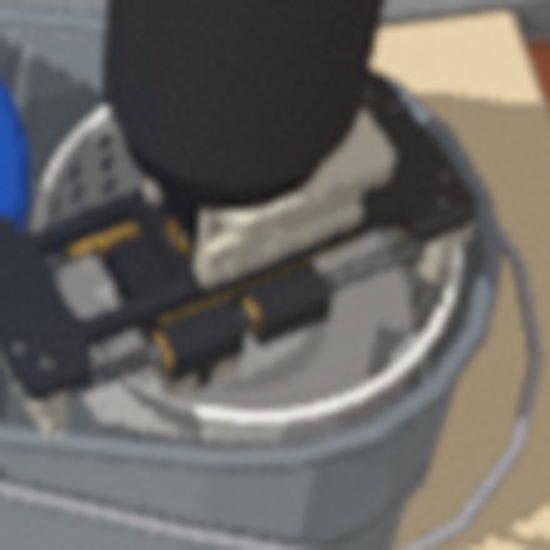

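```bash
python3 -m creep '{"jaw":[1,1,1,1,1,1,1,1,1,1],"translation":[[0,0.0054,0.0077],[0,0.0064,0.0176],[0,-0.0018,0.0261],[-0.035,-0.0072,0.0143],[-0.045,0,0],[-0.045,0,0],[-0.02,0,0.03],[0,0,0.04],[0,0,0.04],[0,0,0]],"roll":[0,0,0,0,0,0,0,0,0,0]}' 25
python3 - <<'E'
from h import *
rel(None)
ims=[]
for i in range(3):
    for n in ("top","scene"):
        c=capture(n);im=c["image"][140:265,120:260] if n=="top" else c["image"][120:230,260:383]
        ims.append(cv2.resize(im,(260,240),interpolation=cv2.INTER_CUBIC))
cv2.imwrite("pics/spin.png",np.vstack([np.hstack(ims[0::2]),np.hstack(ims[1::2])])[:,:,::-1]); rel(None)
E
```

```text
time_s: 37.55
tcp_pos: [0.4607, 0.0207, 0.3198]
eef_rot: [-157.2, 89.8, 38.9]
contact_force: [0.5, 0.3, 1.6]
gripper_width: 0.0007
t 37.55 tcp [0.4607 0.0207 0.3198] down-err 0.17deg jaw az -73.9 j6 79.0 w 0.0007 F [0.5 0.3 1.6]
t 37.85 tcp [0.465  0.0225 0.3181] down-err 0.04deg jaw az -73.9 j6 79.0 w 0.0003 F [0.5 0.2 0.1]
```

View pics/spin.png

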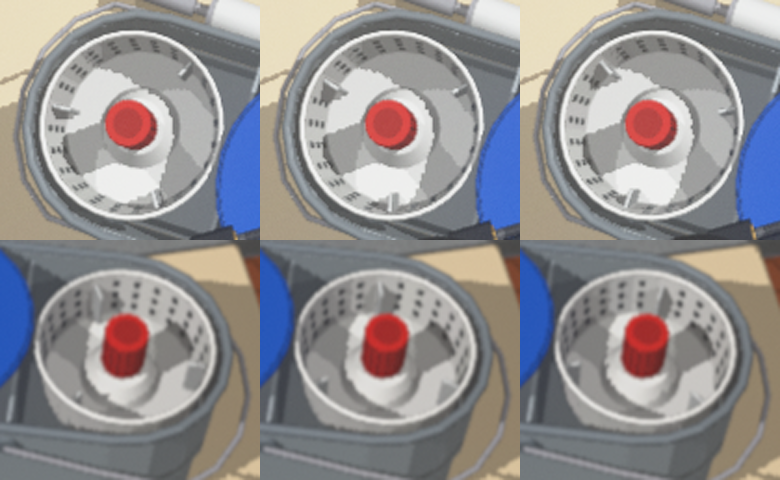

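Run:
```python
from h import *
c=capture("scene");cv2.imwrite("pics/final.png",c["image"][:,:,::-1])
print(close_job())
```

```text
the job is handed in; nothing more can be done
None
```

View pics/final.png

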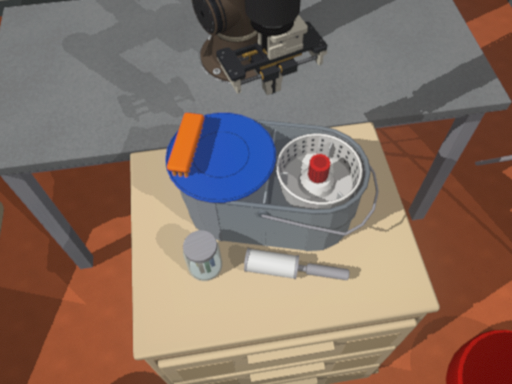

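The cap is screwed home on the spindle, the basket is spinning freely, and I handed the job in at about 38 s of the 72 s allowed. I set the cap on the spindle and let it go. I then screwed it clockwise in two strokes with a regrip between them, and did one more regrip as a tightness check.

**Cap home:**
- The grip slipped at about 0.6 N m on both the last stroke and the check.
- Touching the cap's top with the fingertips gave contact at z ≈ 0.2205, against 0.220 for fully home.
- The cap moved about 1.2 turns before it came tight. I had estimated about 2 from the tool height when I set it down; I put the difference down to the cap dropping when I let go. I relied on the touch and torque checks.

**Basket:** I pushed one rib clockwise with the fingers closed and lifted clear. Later pictures show the basket turning by itself at about 3 rad/s, roughly 18° every 0.1 s.

**Surroundings:** The last picture shows the jar, lint roller and brush where they started, the cap upright on the spindle, and the gripper well clear. The highest wrist force I read was about 13 N, seen only at the ends of moves.

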